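# Line up the laundry bottles by size

## Task

In the laundry room, line up the four white screw-cap bottles in order of size on the four black pads of the drip strip: the smallest on the pad next to the steel mug, then larger and larger, with the largest on the pad farthest from the mug. Stand each one upright in the middle of its own pad, never tip one over on the way, and let go of them all.

Things in the scene. Friction and masses are not known exactly. Their poses are not given: they have to be found in the camera images.
- bottle_a_center (a point): the smallest of four look-alike loose white round screw-cap bottles: 36 mm diameter, 50 mm tall with its grey cap. The point is on its axis half-way up (25 mm above its underside), z along the axis, up as it stands; the straight side to grip runs from the underside to 37 mm up. Weighs about 50 g, give or take 30 %.
- bottle_b_center (a point): the second smallest of four look-alike loose white round screw-cap bottles: 43 mm diameter, 66 mm tall with its grey cap. The point is on its axis half-way up (33 mm above its underside), z along the axis, up as it stands; the straight side to grip runs from the underside to 49 mm up. Weighs about 90 g, give or take 30 %.
- bottle_c_center (a point): the second largest of four look-alike loose white round screw-cap bottles: 50 mm diameter, 82 mm tall with its grey cap. The point is on its axis half-way up (41 mm above its underside), z along the axis, up as it stands; the straight side to grip runs from the underside to 61 mm up. Weighs about 150 g, give or take 30 %.
- bottle_d_center (a point): the largest of four look-alike loose white round screw-cap bottles: 57 mm diameter, 98 mm tall with its grey cap. The point is on its axis half-way up (49 mm above its underside), z along the axis, up as it stands; the straight side to grip runs from the underside to 73 mm up. Weighs about 240 g, give or take 30 %.
- pad_0: one of four alike black round rubber pads fixed in a straight row on the aluminium drip strip, 72 mm diameter, 3 mm thick, about 100 mm apart (centres 84 to 116 mm). The origin is the centre of its underside, 10 mm above the table; its top, where a bottle stands, is 13 mm above the table. Names do not tell the order along the row
- pad_1: one of four alike black round rubber pads fixed in a straight row on the aluminium drip strip, 72 mm diameter, 3 mm thick, about 100 mm apart (centres 84 to 116 mm). The origin is the centre of its underside, 10 mm above the table; its top, where a bottle stands, is 13 mm above the table. Names do not tell the order along the row
- pad_2: one of four alike black round rubber pads fixed in a straight row on the aluminium drip strip, 72 mm diameter, 3 mm thick, about 100 mm apart (centres 84 to 116 mm). The origin is the centre of its underside, 10 mm above the table; its top, where a bottle stands, is 13 mm above the table. Names do not tell the order along the row
- pad_3: one of four alike black round rubber pads fixed in a straight row on the aluminium drip strip, 72 mm diameter, 3 mm thick, about 100 mm apart (centres 84 to 116 mm). The origin is the centre of its underside, 10 mm above the table; its top, where a bottle stands, is 13 mm above the table. Names do not tell the order along the row
- mug: open steel measuring mug with a handle on the side away from the robot, fixed on one end of the drip strip (either end), in line with the pads: 66 mm diameter, 60 mm tall. Origin: centre of its underside, 10 mm above the table; the nearest pad's centre is about 120 mm away, the farthest about 420 mm. On the strip's other end is a low white soap stand with a green soap

How it is judged:
At the end, for the whole second after the job is handed in: Each bottle stands upright (within 0.1 rad) and at rest on its own pad, released, its axis within 15 mm of the pad's centre and its underside on the pad (within 4 mm): smallest on the pad next to the mug, then second smallest, second largest, and the largest on the farthest pad ((horizontal distance between bottle_a_center and pad_0 below 0.015 m or horizontal distance between bottle_a_center and pad_1 below 0.015 m or horizontal distance between bottle_a_center and pad_2 below 0.015 m or horizontal distance between bottle_a_center and pad_3 below 0.015 m) and horizontal distance between bottle_a_center and mug between 0.08 and 0.16 m and height (world z) of bottle_a_center between 0.034 and 0.042 m and angle between each of bottle_a_center, bottle_b_center, bottle_c_center, bottle_d_center's own z axis and vertical below 0.1 rad and linear speed of each of bottle_a, bottle_b, bottle_c, bottle_d below 0.02 m/s and contact force between each of bottle_a, bottle_b, bottle_c, bottle_d and the fingers below 0.1 N and (horizontal distance between bottle_b_center and pad_0 below 0.015 m or horizontal distance between bottle_b_center and pad_1 below 0.015 m or horizontal distance between bottle_b_center and pad_2 below 0.015 m or horizontal distance between bottle_b_center and pad_3 below 0.015 m) and horizontal distance between bottle_b_center and mug between 0.18 and 0.26 m and height (world z) of bottle_b_center between 0.042 and 0.05 m and (horizontal distance between bottle_c_center and pad_0 below 0.015 m or horizontal distance between bottle_c_center and pad_1 below 0.015 m or horizontal distance between bottle_c_center and pad_2 below 0.015 m or horizontal distance between bottle_c_center and pad_3 below 0.015 m) and horizontal distance between bottle_c_center and mug between 0.28 and 0.36 m and height (world z) of bottle_c_center between 0.05 and 0.058 m and (horizontal distance between bottle_d_center and pad_0 below 0.015 m or horizontal distance between bottle_d_center and pad_1 below 0.015 m or horizontal distance between bottle_d_center and pad_2 below 0.015 m or horizontal distance between bottle_d_center and pad_3 below 0.015 m) and horizontal distance between bottle_d_center and mug between 0.38 and 0.46 m and height (world z) of bottle_d_center between 0.058 and 0.066 m); the robot touches nothing.
It fails at once if a bottle is tipped over (leans more than 0.7 rad) (angle between any of bottle_a_center, bottle_b_center, bottle_c_center, bottle_d_center's own z axis and vertical above 0.7 rad).
It also fails if it takes over 112 s, if anything falls off the work surface, if the arm or the gripper's body presses on something with over 40 N, if the wrist force passes 120 N, or if a joint passes its speed limit or range.

## Robot

A 6-joint arm with a two-finger parallel gripper is mounted at the origin on the work surface. World frame = base frame: x ahead of the robot, y to its left, z up, the work surface at z = 0. Lengths are in m, angles in rad, forces in N, time in s.
With the tool pointing down it reaches from about 0.35 to 0.975 m from the base axis. Payload 7.1 kg.
Tool frame: the origin (TCP) lies midway between the tips of the shut fingers; the grasp point (between the pads) lies 19 mm behind it; z points along the fingers, x is the direction in which the jaws open and shut, and the axes are right-handed (so a half turn about z gives the same grasp; the last joint's range is limited). The gripper opens to 88 mm and grips with 3 to 60 N. Pads are 20 mm wide; open, the fingers measure 115 mm over their backs; the gripper's body (75 mm by 178 mm) begins 61 mm behind the grasp point.
Start: joints at [1.198, 0.423, 1.63, -0, 1.089, -0.019], TCP at [0.217, 0.586, 0.223] pointing down, gripper open.
Joint ranges: [-3, 3], [-0.9, 2.11], [0.09, 2.58], [-1.31, 4.45], [0.11, 2.69], [-2.54, 2.54]. Speed limits (rad/s): [2.39, 2.39, 3.01, 3.14, 3.14, 3.14].

## Interface

Orientations are given as a unit quaternion [w, x, y, z].
In Python, from station import move_pose, movel, movej, command_gripper, wait, inverse_kinematics, read_camera, camera_info, MotionError, job_done, get_time, get_joint_pos, get_qvel, get_effort, get_tcp_pos, get_ee_rot, get_ft_force, get_ft_torque, get_grip_width gives the robot as it stands. Calls block until the motion is done:
- move_pose(position, orientation): joint-space move of the TCP to a pose.
- movel(position, frame=None, v=0.15, until_force=None): straight line of the TCP; frame=None keeps the orientation; v is the mean speed in m/s. With until_force (N) it stops when the force on the tool has changed by that much, and returns True; else False.
- movej(angles): joint-space move.
- command_gripper(opening): opening from 0.0 (shut) to 1.0 (fully open); the grip force is fixed at half the most; returns when the fingers have stopped.
- wait(seconds).
- inverse_kinematics(position, orientation): joint angles nearest the present ones, or None.
- read_camera(name): name is "side" or "top"; returns the picture (480x640x3 uint8, red, green, blue); there is no depth.
- camera_info(name): a dict with "intrinsics" (3x3 intrinsics, pixels), "T" (4x4, takes a point from camera to world coordinates). Camera axes: x right, y up, looking along -z (the intrinsics and any distortion apply to the point x, -y, -z); pixel columns grow to the right and rows downward; lengths in m; the calibration is good to about 2 mm. A picture is of the moment at which its call begins. camera_info takes no time and is no camera call.
A pose or a line that the arm cannot do raises MotionError and nothing moves.
- job_done(): hands the job in, once; it reports no verdict.
Readings, each from a call of its own:
- get_time(): time.
- get_joint_pos(): joint angles.
- get_qvel(): joint speeds.
- get_effort(): joint torques, N m.
- get_tcp_pos(): TCP position.
- get_ee_rot(): TCP orientation.
- get_ft_force(): force on the tool from outside, world axes, zero at the start.
- get_ft_torque(): the same for the moment, N m.
- get_grip_width(): opening from 0.0 (shut) to 1.0 (fully open).
Only numpy, scipy, OpenCV 4.12 (cv2) and the standard library are available. Lean on these libraries where they do the work, as an engineer would, in place of code of your own. Each camera call takes 0.05 s, during which the arm holds its last target. There are 200 camera calls.

## Working session

There is one attempt and no reset: what is moved stays moved. The work goes in short steps, each a Python script; the robot and the scene stay as the last script left them, time stands still between calls to the robot, and variables do not carry over. Pictures are saved under pics/ and viewed, about 12 in all and at most 16, crops included, and the job is handed in when it is done.

```bash
mkdir -p pics; python3 - <<'E'
from station import *
import cv2
for n in("top","side"):
    cv2.imwrite(f"pics/{n}0.png",read_camera(n)[:,:,::-1]); c=camera_info(n); print(n,c)
print(get_time(),get_ee_rot())
E
```

```text
top {'intrinsics': array([[514.33077064,   0.        , 320.16222517],
       [  0.        , 514.33077064, 235.96220669],
       [  0.        ,   0.        ,   1.        ]]), 'T': array([[ 1.69656885e-02,  9.84285318e-01, -1.75768538e-01,
         3.62354254e-01],
       [-9.99853129e-01,  1.71279638e-02, -5.93925732e-04,
        -1.22265306e-02],
       [ 2.42596479e-03,  1.75752800e-01,  9.84431343e-01,
         1.11133996e+00],
       [ 0.00000000e+00,  0.00000000e+00,  0.00000000e+00,
         1.00000000e+00]])}
side {'intrinsics': array([[439.57276207,   0.        , 317.0953829 ],
       [  0.        , 439.57276207, 235.46760394],
       [  0.        ,   0.        ,   1.        ]]), 'T': array([[ 0.99492461,  0.07082627, -0.07147491,  0.4905199 ],
       [-0.10045147,  0.65762976, -0.74661409, -0.57079476],
       [-0.00587586,  0.75000449,  0.66140664,  0.59281959],
       [ 0.        ,  0.        ,  0.        ,  1.        ]])}
0.1 [ 3.89093091e-04  8.20491217e-01  5.71658721e-01 -5.63534156e-04]
```

View pics/top0.png

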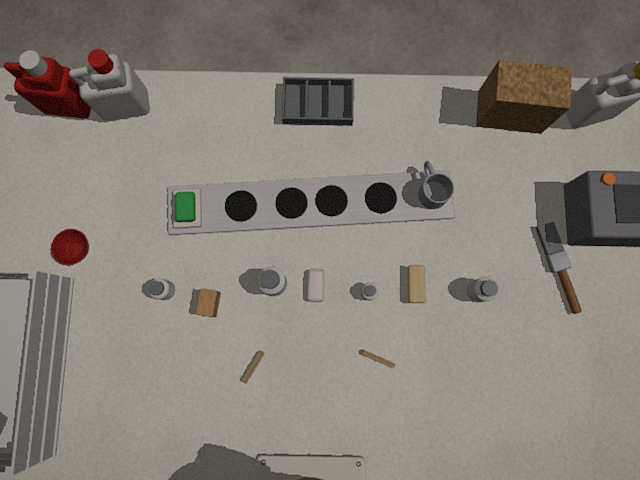

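View pics/side0.png

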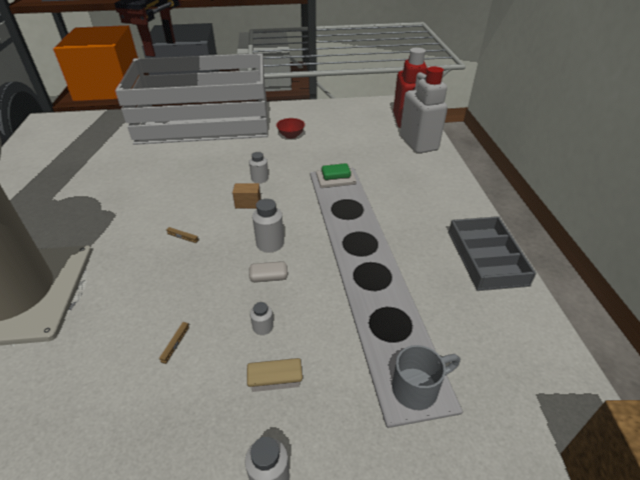

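Top view: pads at about (241,206), (292,203), (331,201) and (381,198), with the mug at the right (435,190). The bottles are at (158,289), (271,281), (369,290) and (485,289). I'll enlarge to get exact pixels and sizes.

```bash
python3 - <<'E'
import cv2,numpy as np
im=cv2.imread("pics/top0.png")
t=[cv2.resize(im[255:315,x-40:x+40],None,fx=5,fy=5,interpolation=cv2.INTER_CUBIC) for x in(158,271,369,485)]
cv2.imwrite("pics/crops.png",np.vstack([np.hstack(t[:2]),np.hstack(t[2:])]))
m=(im.max(2)<30).astype(np.uint8); m[:170]=0;m[230:]=0;m[:,:215]=0;m[:,405:]=0
n,_,s,c=cv2.connectedComponentsWithStats(m)
for i in range(1,n):
    if s[i,4]>200: print(s[i],c[i])
E
```

```text
[365 183  31  30 560] [379.90714286 197.60357143]
[316 186  31  30 527] [331.00759013 200.59203036]
[276 188  31  30 547] [290.76234004 202.75685558]
[225 191  31  30 550] [239.86545455 205.52727273]
```

View pics/crops.png

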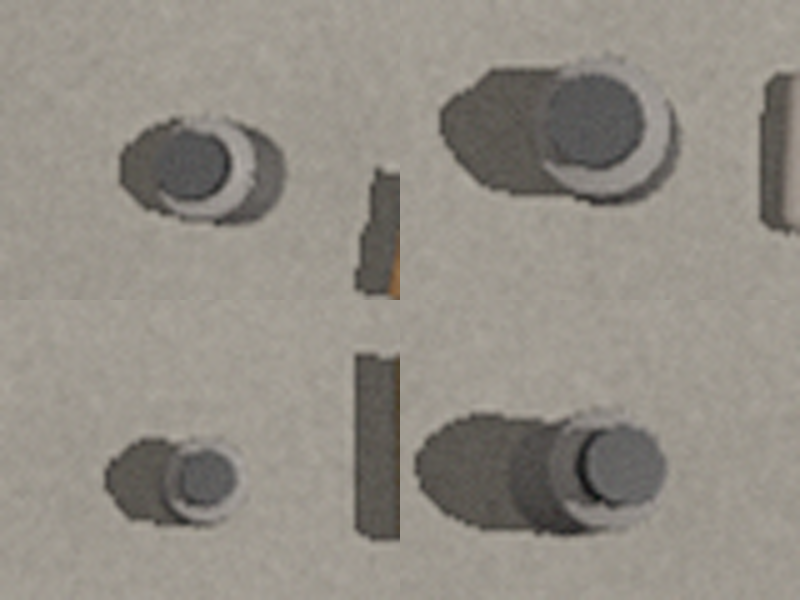

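Cap sizes give the identities: a = (370,291), b = (157,288), c = (489,288), d = (270,279). The cap-top centres read off the crop give the positions. I'll write the helper, cross-check it against the side camera and do the first pick.

```bash
cat > h.py <<'E'
from station import *
import numpy as np
Q=[0,1,0,0]
def ray(cam,uv,z):
    c=camera_info(cam);K,T=c["intrinsics"],c["T"]
    d=T[:3,:3]@(np.diag([1,-1,-1])@np.linalg.inv(K)@[*uv,1]); o=T[:3,3]
    return (o+d*(z-o[2])/d[2])[:2]
def proj(cam,p):
    c=camera_info(cam);T=c["T"]
    q=c["intrinsics"]@(np.diag([1,-1,-1])@T[:3,:3].T@(np.array(p)-T[:3,3])); return q[:2]/q[2]
H=dict(a=.050,b=.066,c=.082,d=.098)
G=dict(a=.007,b=.014,c=.023,d=.031)   # TCP height above the underside
cap=dict(a=(370,290.2),b=(156.4,287.2),c=(489,287.8),d=(269.6,279))
pad=dict(a=(379.9,197.6),b=(331,200.6),c=(290.8,202.8),d=(239.9,205.5))
B={k:ray("top",cap[k],H[k]) for k in cap}
P={k:ray("top",pad[k],.013) for k in pad}
UP=.19
def pick(k):
    x,y=B[k]
    command_gripper(1.0); move_pose([x,y,UP],Q)
    movel([x,y,G[k]],v=.12); command_gripper(0.0)
    w=get_grip_width(); movel([x,y,UP],v=.15); print(k,"width mm",w*88,get_grip_width()*88,get_time()); return w
def place(k):
    x,y=P[k]
    move_pose([x,y,UP],Q); movel([x,y,.013+G[k]+.015],v=.15)
    hit=movel([x,y,.013+G[k]-.002],v=.02,until_force=3)
    print("hit",hit,get_tcp_pos()[2]-.013-G[k]); command_gripper(1.0); movel([x,y,UP],v=.15); print(get_time())
E
python3 - <<'E'
from h import *
for k in"abcd": print(k,B[k].round(3),P[k].round(3),"side cap",proj("side",[*B[k],H[k]]).round(),"pad",proj("side",[*P[k],.013]).round(),inverse_kinematics([*B[k],G[k]],Q) is not None,inverse_kinematics([*P[k],G[k]],Q) is not None)
print(np.diff([P[k] for k in "abcd"],axis=0))
E
```

```text
a [ 0.44  -0.116] [ 0.646 -0.141] side cap [259. 306.] pad [388. 322.] True True
b [0.438 0.318] [ 0.638 -0.034] side cap [257. 154.] pad [370. 275.] True True
c [ 0.447 -0.351] [0.631 0.054] side cap [262. 448.] pad [358. 243.] True True
d [0.455 0.087] [0.623 0.165] side cap [264. 204.] pad [346. 208.] True True
[[-0.00867444  0.10743832]
 [-0.00651425  0.08813209]
 [-0.00803767  0.11135438]]
```

Side-view projections agree with the picture to within about 2 px. I'll start with a.

```bash
python3 - <<'E'
from h import *
import cv2
p=get_tcp_pos(); movel([p[0],p[1],.30],v=.2); move_pose([*B['a'],.28],Q)
if pick('a')>.2: place('a')
cv2.imwrite("pics/s1.png",read_camera("side")[:,:,::-1])
print(get_ft_force())
E
```

```text
a width mm 35.35078728240414 35.43394938982492 7.8083
hit True 1.8497756493008125e-06
12.7583
[ 0.42834423  0.2621519  -0.23670419]
```

View pics/s1.png

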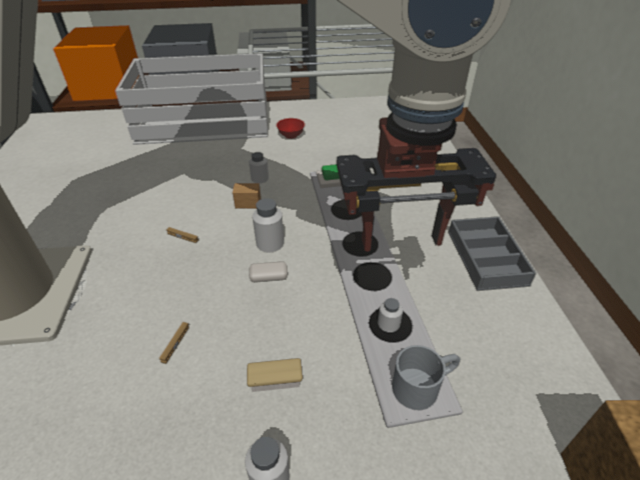

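Bottle a stands in the middle of the pad next to the mug, with its base at about (390,325). Next are the other three.

```bash
python3 - <<'E'
from h import *
import cv2
ok={'b':.4,'c':.5,'d':.58}
for k in "bcd":
    if pick(k)<ok[k]: print("bad grasp",k); break
    place(k)
x,y=.40,.35
move_pose([x,y,.28],Q)
for n in("top","side"): cv2.imwrite(f"pics/{n}2.png",read_camera(n)[:,:,::-1])
im=cv2.imread("pics/top2.png")[150:250,180:460]; cv2.imwrite("pics/t2c.png",cv2.resize(im,None,fx=2.8,fy=2.8,interpolation=cv2.INTER_CUBIC))
for k in"abcd": print(k,"expected cap",proj("top",[*P[k],.013+H[k]]).round(1),"crop",((proj("top",[*P[k],.013+H[k]])-[180,150])*2.8).round())
E
```

```text
b width mm 42.57082395612565 42.58298085800525 18.5667
hit True -2.795483302723764e-05
24.0
c width mm 49.60572664231858 49.46155279281224 29.0917
hit True 7.307357196435771e-05
34.4417
d width mm 56.725834968511066 56.89121453627878 38.6833
hit True 0.0002349633695845066
42.9667
a expected cap [382.7 191.7] crop [567. 117.]
b expected cap [331.7 192.8] crop [425. 120.]
c expected cap [288.6 193.2] crop [304. 121.]
d expected cap [232.5 194.1] crop [147. 123.]
```

View pics/t2c.png

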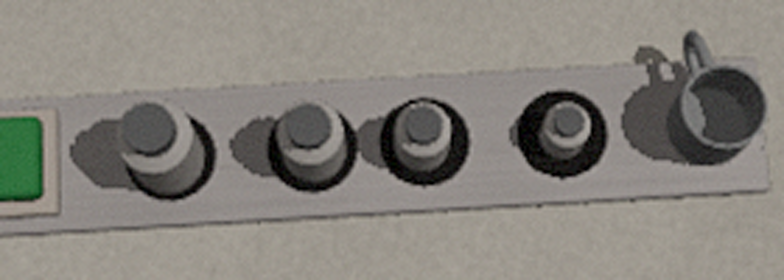

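View pics/side2.png

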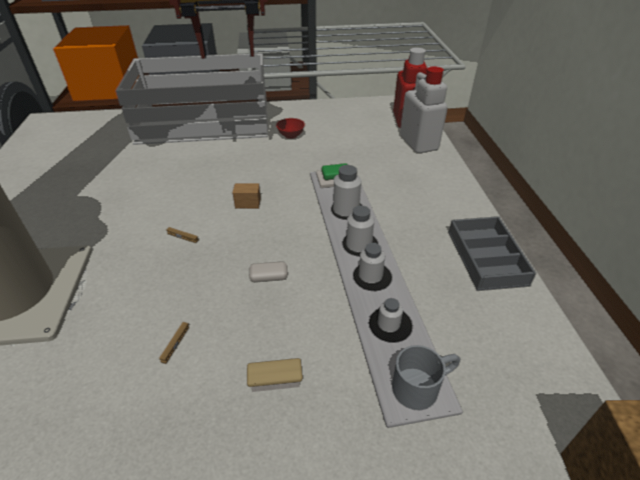

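The caps are at crop (568,121), (423,125), (308,125) and (149,126), each within about 4 mm of its expected centre. All four are upright and in the right order, and the gripper is clear.

```bash
python3 -c "
from station import *
print(get_ft_force(),get_tcp_pos(),get_time()); print(job_done())"
```

```text
[-0.53157785  0.58951683  0.47710302] [0.4008537  0.34934859 0.27942305] 44.225
the job is handed in; nothing more can be done
None
```

All four bottles are upright and released on their pads, in size order from the mug: smallest next to it, largest farthest away. I handed the job in at about 44 s of the 112 s allowed.

- **Grips:** the finger widths were 35.4, 42.6, 49.6 and 56.7 mm, matching the four bottle diameters to within about 1 mm.
- **Contact height:** each bottle touched its pad within 0.3 mm of the expected height.
- **Position:** in the last top and side pictures all four bottles stand upright. In the top view each cap is within about 4 mm of where it should be, against the 15 mm allowed.
- **Robot:** the gripper was parked clear of everything, and the force on the tool read under 1 N.

No check failed. The only disagreement was about 2 pixels between the two cameras on the starting positions.

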